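# Put the survey crew's instruments back in their cases

### The arm

A 7-joint arm with a two-finger parallel gripper is mounted at the origin on the work surface. World frame = base frame: x ahead of the robot, y to its left, z up, the work surface at z = 0. Lengths are in m, angles in rad, forces in N, time in s.
With the tool pointing down it reaches from about 0.4 to 0.85 m from the base axis. Payload 10.4 kg.
Tool frame: the origin (TCP) lies between the finger pads; the fingertips stand arm.nose_length ahead of it and the grasp point (between the pads) lies 5 mm behind it (arm.nose_length is the distance from the TCP to the fingertips, in m); z points along the fingers, y is the line along which they close (so a half turn about z gives the same grasp; the last joint's range is limited). The gripper opens to 87 mm and grips with 3 to 60 N. Pads are 19 mm wide; open, the fingers measure 117 mm over their backs; the gripper's body (75 mm by 190 mm) begins 51 mm behind the grasp point.
Start: joints at [-1.318, 0.332, -0.065, 1.46, 0.022, 1.35, -0.088], TCP at [0.17, 0.601, 0.237] pointing down, gripper open.
Joint ranges: [-2.6, 2.6], [-0.5, 2.12], [-1.47, 1.34], [0.16, 2.42], [-1.27, 4.41], [0.06, 2.06], [-2.6, 2.6]. Speed limits (rad/s): [2.22, 2.22, 2.79, 2.79, 3.14, 3.14, 3.14].

### API

Orientations are given as a unit quaternion [x, y, z, w].
In Python, from cell import sensors, optics, arm gives the robot as it stands.
- The arm moves only by the shell command python3 -m handwheel 'ROWS' [OPENING] [FORCE]. ROWS is JSON, a list of rows, each a list of 6 numbers: the shift along the world's x, y, z scaled (see below), then the turn, a rotation vector about the world's x, y, z scaled (see below). A call has 1 to 5 rows; each row shifts and turns the commanded pose from where the row before left it; what a row does not reach is not made up. The controller multiplies each number of a shift by 150 mm and each number of a turn by 180 degrees. A row lasts 1/12 s, in which the tool goes at most 41.7 mm and 7.16 degrees, less where a joint would pass 70% of its speed; a pose out of reach is approached as far as the arm can. A call with a number of a shift or a turn outside -1 to 1 is refused whole. A call with a gripper value outside its range is refused whole. OPENING is the opening, from -1 (shut) to 1 (fully open), so that 0 is half open, set as the call begins (- or left out, the last holds). The fingers move at their own pace and stop on an object; FORCE is the grip in N (left out, the last holds). Time passes only in rows, so rows that do not move let the fingers close. It gives the time, the measured TCP pose, the force, the opening and the grip force at its end, in the units of the state.
- sensors.get_obs(): the state, without advancing time (a new reading comes with each control period).
- optics.get_image(name): name is "side" or "top" or "wrist"; returns a dict with "color" (480x640x3 uint8, red, green, blue), "camera_matrix" (3x3 intrinsics, pixels), "R" (3x3) and "t" (3): a world point X has camera coordinates R X + t. Camera axes: x right, y down, z forward; pixel columns grow to the right and rows downward; lengths in m; the calibration is good to about 2 mm. A picture is of the moment at which its call begins. There is no depth.
- arm.close_job(): hands the job in; it is judged then, once.
The state is a dict: "time_s": time; "joint_positions": joint angles; "dq": joint speeds; "joint_torque": joint torques, N m; "tool_pos": TCP position; "ee_rot": TCP orientation; "force": force on the tool from outside, world axes, zero at the start; "wrist_torque": the same for the moment, N m; "gripper_width": finger opening in m; "finger_force": force on a finger pad.
Only numpy, scipy, OpenCV 4.12 (cv2) and the standard library are available. Lean on these libraries where they do the work, as an engineer would, in place of code of your own. Each camera call takes 0.05 s, during which the arm holds its last target. There are 200 camera calls.

### The job

The survey crew has handed in four small instruments and left them on the desk among the office clutter. Put each one back in its own open case, face up and lying flat on the bottom of the foam cut-out that matches its shape and size. Leave the tea mug standing where it is.

Things in the scene. Friction and masses are not known exactly. Their poses are not given: they have to be found in the camera images.
- laser_center (a point): Laser distance meter: a flat grey slab with dark sides, display, red button and keypad on its face, lying face up on the desk; 120 mm (x) by 50 mm (y) by 28 mm high, 0.16 kg or so. Point at its centre, 14 mm above its underside; x along the long side, z up. Goes in the laser case's cut-out, long side along the cut-out's long side, either way round.
- battery_center (a point): Total-station battery: a dark block with a pale label and brass contacts on its top face; 72 mm (x) by 40 mm (y) by 38 mm high, 0.21 kg or so. Point at its centre, 19 mm above its underside; x along the long side, z up. Goes in the battery case's cut-out, long side along the cut-out's long side, either way round.
- prism_center (a point): Survey reflector prism: a dark round canister lying on its back with the glass face up; 60 mm diameter, 42 mm high, 0.33 kg or so. Point at its centre, 21 mm above its underside; z up. Goes in the round cut-out, any turn.
- gauge_center (a point): Digital angle gauge: a square aluminium block with a black face, display and three buttons on top; 60 by 60 by 32 mm high, 0.21 kg or so. Point at its centre, 16 mm above its underside; x and y square to its sides, z up. Goes in the square cut-out, any side first.
- case_laser: Small dark hard case fixed on the desk, 108 (x) by 168 mm (y); grey foam insert, top 34 mm above the desk; open lid lying flat behind at +x, same size, 30 mm high. Pale-floored cut-out in the foam: a long rectangle 66 mm (x) by 136 mm (y), 12 mm deep, floor 22 mm above the desk; fits the laser distance meter with 8 mm to spare all round. Origin on the desk below the cut-out's centre; z up, x towards the lid (within 0.25 rad of world x).
- case_battery: Small dark hard case fixed on the desk, 108 (x) by 168 mm (y); grey foam insert, top 34 mm above the desk; open lid lying flat behind at +x, same size, 30 mm high. Pale-floored cut-out in the foam: a short rectangle 56 mm (x) by 88 mm (y), 12 mm deep, floor 22 mm above the desk; fits the battery with 8 mm to spare all round. Origin on the desk below the cut-out's centre; z up, x towards the lid (within 0.25 rad of world x).
- case_prism: Small dark hard case fixed on the desk, 108 (x) by 168 mm (y); grey foam insert, top 34 mm above the desk; open lid lying flat behind at +x, same size, 30 mm high. Pale-floored cut-out in the foam: a circle 76 mm across, 12 mm deep, floor 22 mm above the desk; fits the round prism with 8 mm to spare all round. Origin on the desk below the cut-out's centre; z up, x towards the lid (within 0.25 rad of world x).
- case_gauge: Small dark hard case fixed on the desk, 108 (x) by 168 mm (y); grey foam insert, top 34 mm above the desk; open lid lying flat behind at +x, same size, 30 mm high. Pale-floored cut-out in the foam: a square 76 by 76 mm, 12 mm deep, floor 22 mm above the desk; fits the square angle gauge with 8 mm to spare all round. Origin on the desk below the cut-out's centre; z up, x towards the lid (within 0.25 rad of world x).
- mug: White tea mug standing on the desk among the instruments: 74 mm across the rim, 80 mm high, with a handle reaching about 30 mm out on its +y side; bystander, to be left standing in place. Origin at the centre of its underside, z up.
Mind the look-alikes: they are no part of the job. What is shaped like the part that bears gauge_center but purple is not meant.

How it is judged:
At the end, for the whole second after the job is handed in: Laser meter, battery, prism and angle gauge each lie in their own case's cut-out: centre within 15 mm of the cut-out's centre, underside within 4 mm of the cut-out's floor, face up and level within 0.12 rad; all released and at rest; the mug upright within 30 mm of where it stood (horizontal distance between laser_center and case_laser below 0.015 m and z of laser_center in the frame of case_laser below 0.04 m and angle between each of laser_center, battery_center, prism_center, gauge_center's own z axis and vertical below 0.12 rad and horizontal distance between battery_center and case_battery below 0.015 m and z of battery_center in the frame of case_battery below 0.045 m and horizontal distance between prism_center and case_prism below 0.015 m and z of prism_center in the frame of case_prism below 0.047 m and horizontal distance between gauge_center and case_gauge below 0.015 m and z of gauge_center in the frame of case_gauge below 0.042 m and linear speed of each of mug, laser, battery, prism, gauge below 0.01 m/s and angle between mug's own z axis and vertical below 0.2 rad and distance of mug from where it was at the start of the episode below 0.03 m); the robot touches nothing.
It fails at once if the tea mug is tipped or pushed more than 30 mm (angle between mug's own z axis and vertical above 0.4 rad or distance of mug from where it was at the start of the episode above 0.03 m).
It also fails if it takes over 99 s, if anything falls off the work surface, if the arm or the gripper's body presses on something with over 40 N, if the wrist force passes 120 N, or if a joint passes its speed limit or range.

## Working session

There is one attempt and no reset: what is moved stays moved. The work goes in short steps, Python scripts to look and compute and a shell command to move; the robot and the scene stay as the last step left them, time stands still between calls to the robot, and variables do not carry over. Pictures are saved under pics/ and viewed, at most 16 in all, crops included, and the job is handed in when it is done.

```bash
ls; mkdir -p pics; python3 - <<'E'
from cell import sensors,optics,arm
import cv2
print(arm.nose_length); o=sensors.get_obs(); print(o)
for n in("top","side"):
    d=optics.get_image(n); cv2.imwrite(f"pics/{n}0.png",d["color"][:,:,::-1]); print(n,d["camera_matrix"],d["R"],d["t"])
E
```

```text
pics
0.014
{'time_s': 0.0, 'joint_positions': array([-1.31759518,  0.33283683, -0.06468382,  1.46093261,  0.02160452,
        1.34991641, -0.08850227]), 'dq': array([-2.51199464e-04, -1.52928869e-03,  1.26597305e-03,  2.05112681e-03,
        3.84019661e-05, -1.90269387e-03, -1.15641656e-03]), 'joint_torque': array([-2.75783659e-04, -6.23248529e+01,  2.47785717e-02, -3.89922881e+01,
       -6.12023799e-02,  3.93768889e-02,  1.69224568e-04]), 'tool_pos': array([0.17011412, 0.60102011, 0.23577994]), 'ee_rot': array([ 1.37461793e-01,  9.90506823e-01, -6.96396765e-04, -5.83372615e-05]), 'force': array([ 0.29294174,  0.71570705, -0.4138071 ]), 'wrist_torque': array([ 0.03544563, -0.01274311,  0.02462766]), 'finger_force': 0.0, 'gripper_width': 0.0872617026862536}
top [[480.36165947   0.         323.40727034]
 [  0.         480.36165947 243.90291897]
 [  0.           0.           1.        ]] [[ 0.01903803 -0.99976992  0.00988196]
 [-0.98140844 -0.02057455 -0.19082497]
 [ 0.19098439 -0.00606531 -0.98157434]] [-0.0067208   0.44030793  0.99337089]
side [[445.84596678   0.         323.07939584]
 [  0.         445.84596678 240.93589138]
 [  0.           0.           1.        ]] [[-0.98979413 -0.14170053  0.01511781]
 [-0.11662206  0.74448374 -0.65737604]
 [ 0.08189557 -0.65243002 -0.75341104]] [0.43089506 0.07549513 0.94052177]
```

View pics/top0.png

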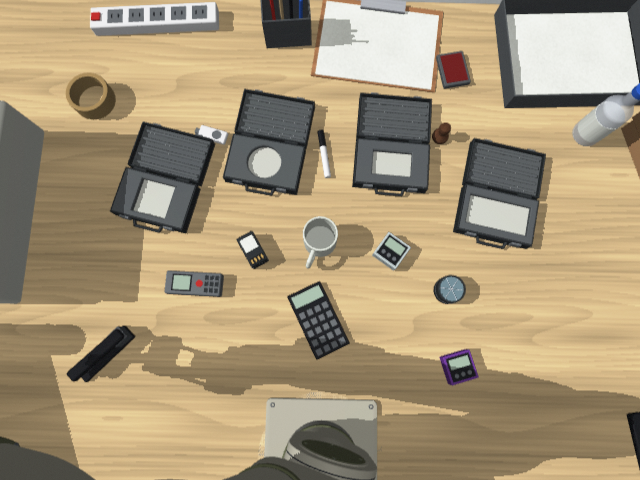

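View pics/side0.png

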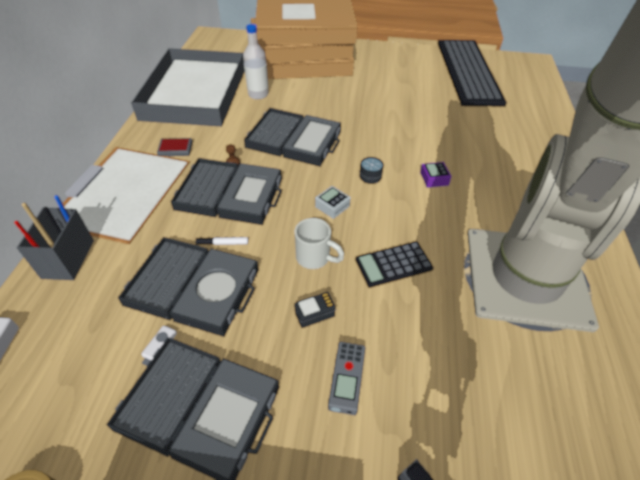

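Top view: the laser meter is at (194,283), with the calculator at (318,320) and the stapler at (100,353) as possible confusions. The battery is at (253,250) and the prism at (450,289), with the ink stamp and brown cup nearby. The gauge is the silver one at (392,251), not the purple look-alike at (459,367). The cut-outs are square (155,200), circle (265,162), short rectangle (393,163) and long rectangle (499,215). The mug is at (320,235).

```bash
cat > h.py <<'E'
import numpy as np, cv2
from cell import sensors,optics,arm
def ray(d,uv,z):
    uv=np.atleast_2d(uv).astype(float); K,R,t=d["camera_matrix"],d["R"],d["t"]
    c=-R.T@t; v=(R.T@np.linalg.inv(K)@np.c_[uv,np.ones(len(uv))].T).T
    return c+v*((z-c[2])/v[:,2])[:,None]
def comp(mask,seed,r=4):
    n,l,s,c=cv2.connectedComponentsWithStats(mask.astype(np.uint8))
    w=l[seed[1]-r:seed[1]+r+1,seed[0]-r:seed[0]+r+1]; w=w[w>0]
    k=np.bincount(w).argmax(); return (l==k).astype(np.uint8)
def rect(d,m,z):
    c=max(cv2.findContours(m,0,cv2.CHAIN_APPROX_NONE)[0],key=cv2.contourArea).reshape(-1,2)
    p=ray(d,cv2.convexHull(c.astype(np.int32)).reshape(-1,2),z)[:,:2]
    (x,y),(w,h),a=cv2.minAreaRect((p*1000).astype(np.float32))
    if w<h: w,h,a=h,w,a+90
    return np.round([x,y,w,h,(a+90)%180-90],1)  # mm, deg of long side from world x
E
python3 - <<'E'
from h import *
d=optics.get_image("top"); im=d["color"]; print("cam",-d["R"].T@d["t"])
hsv=cv2.cvtColor(im,cv2.COLOR_RGB2HSV); S,V=hsv[...,1],hsv[...,2]
for n,s in dict(gauge=(155,200),prism=(265,162),batt=(393,163),laser=(499,215)).items():
    print("case",n,rect(d,comp((S<60)&(V>150),s),.022))
for n,s,z in (("laser",(194,283),.028),("batt",(253,250),.038),("prism",(450,289),.042),("gauge",(392,251),.032),("mug",(320,235),.08)):
    m=comp((S<75),s); print(n,rect(d,m,z),rect(d,m,z/2),m.sum())
c=cv2.resize(im[215:385,150:490],None,fx=2.3,fy=2.3,interpolation=cv2.INTER_CUBIC); cv2.imwrite("pics/crop1.png",c[:,:,::-1])
E
```

```text
cam [0.24253154 0.00836498 1.05915554]
case gauge [539.1 378.1  74.5  64.4 -13.5]
case prism [629.7 136.5  68.6  65.7 -44.4]
case batt [ 633.4 -152.4   80.2   53.1   86.1]
case laser [ 518.3 -386.8  129.6   63.5   77.7]
laser [351.7 278.7 124.2  50.7  88. ] [353.2 282.3 125.9  51.4  88. ] 1315
batt [425.5 155.6  76.9  40.4  30.8] [428.9 158.4  78.3  41.1  30.8] 586
prism [ 348.  -267.2   68.8   57.8  -63.1] [ 350.1 -272.9   70.3   59.   -63.1] 733
gauge [ 430.3 -145.4   67.    61.1  -35.1] [ 433.2 -147.8   68.1   62.   -35.1] 849
mug [439.3   8.3 108.4  73.4   6.5] [447.3   8.3 112.8  76.4   6.5] 1272
```

View pics/crop1.png

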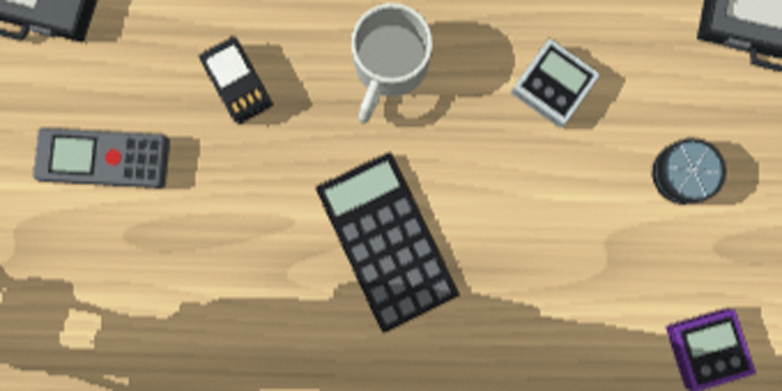

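The crop confirms the choices: laser meter, battery, mug, silver gauge, round prism, and the purple decoy at lower right. Next I go above the laser and take a wrist look.

```bash

python3 -m handwheel '[[0.1,-0.18,-0.02,0,0,-0.035],[0.1,-0.18,-0.02,0,0,-0.035],[0.1,-0.18,-0.02,0,0,-0.035],[0.1,-0.18,-0.02,0,0,-0.035],[0.1,-0.18,-0.02,0,0,-0.035]]' 1 25
python3 -m handwheel '[[0.1,-0.18,-0.02,0,0,-0.035],[0.1,-0.18,-0.02,0,0,-0.035],[0.1,-0.18,-0.02,0,0,-0.035],[0.1,-0.18,-0.02,0,0,-0.035],[0.1,-0.18,-0.02,0,0,-0.035]]'
python3 -m handwheel '[[0.1,-0.18,-0.02,0,0,-0.035],[0.1,-0.18,-0.02,0,0,-0.035],[0,0,0,0,0,0],[0,0,0,0,0,0]]'
python3 - <<'E'
from h import *
d=optics.get_image("wrist"); cv2.imwrite("pics/w1.png",d["color"][:,:,::-1]); np.save("w1.npy",d,allow_pickle=True)
print(-d["R"].T@d["t"],d["R"],d["camera_matrix"])
E
```

```text
time_s: 0.57
tool_pos: [0.2456, 0.4649, 0.2212]
ee_rot: [0.404, 0.915, -0.0, -0.0]
force: [0.3, 1.1, 1.0]
gripper_width: 0.0871
finger_force: 0.0
time_s: 0.98
tool_pos: [0.3206, 0.3299, 0.2063]
ee_rot: [0.637, 0.771, -0.0, -0.0]
force: [0.9, -0.4, 0.2]
gripper_width: 0.0872
finger_force: 0.0
time_s: 1.32
tool_pos: [0.3507, 0.2761, 0.2005]
ee_rot: [0.717, 0.697, -0.0, -0.0]
force: [-0.3, 0.8, -0.6]
gripper_width: 0.087
finger_force: 0.0
[0.35366589 0.352498   0.34936821] [[ 9.99636077e-01 -2.69760556e-02  8.12216319e-05]
 [-2.59474622e-02 -9.60687833e-01  2.76415660e-01]
 [-7.37857559e-03 -2.76317174e-01 -9.61038176e-01]] [[336.41675269   0.         323.94972363]
 [  0.         336.41675269 240.97055187]
 [  0.           0.           1.        ]]
```

View pics/w1.png

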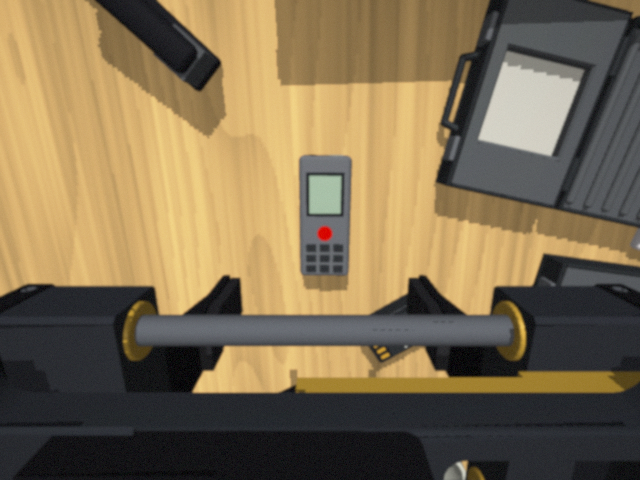

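Wrist view: the laser spans (300–351, 155–276) and is clear of everything. The gauge cut-out rim is around (510,47), (585,68), (555,157), (478,140), with part of its floor in shadow.

```bash
python3 - <<'E'
from h import *
d=np.load("w1.npy",allow_pickle=True).item(); hsv=cv2.cvtColor(d["color"],cv2.COLOR_RGB2HSV); S,V=hsv[...,1],hsv[...,2]
m=comp(S<75,(325,200)); print("laser",rect(d,m,.028),m.sum())
p=ray(d,[(510,47),(585,68),(555,157),(478,140)],.034); print("gaugecase rim",p.mean(0), p)
print(V[60,545],V[100,530],V[110,465],V[62,550],V[180,500])
d=optics.get_image("top");hsv=cv2.cvtColor(d["color"],cv2.COLOR_RGB2HSV); S,V=hsv[...,1],hsv[...,2]
print(V[135:190,265])
for t in(95,110,125):
  for n,s in dict(gauge=(155,200),prism=(265,162),batt=(393,163),laser=(499,215)).items():
    print(t,n,rect(d,comp((S<60)&(V>t),s),.022))
E
```

```text
laser [352.3 283.5 119.1  48.5  88. ] 5706
gaugecase rim [0.53605599 0.3808018  0.034     ] [[0.51141523 0.42643758 0.034     ]
 [0.57713559 0.40873134 0.034     ]
 [0.56360358 0.33564105 0.034     ]
 [0.49206956 0.35239723 0.034     ]]
97 209 35 119 96
[ 75  44  29  29  55  87  99  98  99  95  79  58  94 182 214 213 213 215
 213 215 215 215 215 215 215 215 216 215 215 216 216 215 215 215 215 215
 216 215 215 214 215 214 175 119  99  98 100 100  73  49  41  28  26  36
 123]
95 gauge [541.1 382.1 154.3  97.3  76.8]
95 prism [633.5 141.  159.7  97.5  80.4]
95 batt [ 636.3 -150.2  160.1   96.9   86.1]
95 laser [ 520.6 -387.6  160.2   97.    77.8]
110 gauge [541.6 381.1  73.2  72.4  76.8]
110 prism [630.8 138.9  73.5  73.4  45.6]
110 batt [ 633.3 -150.6   90.1   54.9   86.3]
110 laser [ 518.6 -385.   134.1   65.4   77.6]
125 gauge [541.6 381.5  72.7  72.2 -13.5]
125 prism [630.5 138.9  72.8  69.9 -41.3]
125 batt [ 633.6 -149.6   86.6   54.5   86.1]
125 laser [ 518.6 -385.   133.4   65.2   77.6]
```

```bash

python3 -m handwheel '[[0.01,0.04,-0.226,0,0,-0.002],[0,0,-0.226,0,0,0],[0,0,-0.226,0,0,0],[0,0,-0.226,0,0,0],[0,0,-0.226,0,0,0]]'
python3 -m handwheel '[[0,0,0,0,0,0],[0,0,0,0,0,0],[0,0,0,0,0,0],[0,0,0,0,0,0]]' -1 25
python3 -m handwheel '[[0,0,0,0,0,0],[0,0,0,0,0,0],[0,0,0,0,0,0],[0,0,0,0,0,0]]'
```

```text
time_s: 1.83
tool_pos: [0.3509, 0.2846, 0.0297]
ee_rot: [0.717, 0.697, 0.0, -0.0]
force: [0.4, 1.2, 0.7]
gripper_width: 0.0867
finger_force: 0.0
time_s: 2.17
tool_pos: [0.3526, 0.2849, 0.0332]
ee_rot: [0.718, 0.696, 0.002, -0.0]
force: [-0.6, -0.7, -0.4]
gripper_width: 0.0681
finger_force: 0.0
time_s: 2.5
tool_pos: [0.3521, 0.284, 0.0321]
ee_rot: [0.718, 0.696, 0.001, -0.0]
force: [-1.8, -0.6, 7.8]
gripper_width: 0.0496
finger_force: 25.0
```

```bash

python3 -m handwheel '[[0,0,0.2,0,0,0],[0,0,0.25,0,0,0],[0,0,0.25,0,0,0],[0,0,0.25,0,0,0],[0,0,0.17,0,0,0]]'
python3 -m handwheel '[[0.12,-0.222,0,0,0,-0.003],[0.12,-0.222,0,0,0,-0.003],[0.12,-0.222,0,0,0,-0.003],[0.12,-0.222,0,0,0,-0.003],[0.12,-0.222,0,0,0,-0.003]]'
python3 -m handwheel '[[0.033,-0.222,0,0,0,-0.003],[0.033,-0.222,0,0,0,-0.003],[0.033,-0.222,0,0,0,-0.003],[0.033,-0.222,0,0,0,-0.003],[0.033,-0.222,0,0,0,-0.003]]'
python3 -m handwheel '[[0.033,-0.222,0,0,0,-0.003],[0.033,-0.222,0,0,0,-0.003],[0.033,-0.222,0,0,0,-0.003],[0.033,-0.222,0,0,0,-0.003],[0.033,-0.222,0,0,0,-0.003]]'
python3 -m handwheel '[[0.033,-0.222,0,0,0,-0.003],[0.033,-0.222,0,0,0,-0.003],[0.033,-0.222,0,0,0,-0.003],[0.033,-0.222,0,0,0,-0.003],[0.033,-0.222,0,0,0,-0.003]]'
python3 -m handwheel '[[0,0,0,0,0,0],[0,0,0,0,0,0],[0,0,0,0,0,0]]'
python3 - <<'E'
from h import *
d=optics.get_image("wrist"); cv2.imwrite("pics/w2.png",d["color"][:,:,::-1]); np.save("w2.npy",d,allow_pickle=True)
E
```

```text
time_s: 2.92
tool_pos: [0.3521, 0.2836, 0.2027]
ee_rot: [0.718, 0.696, 0.002, -0.0]
force: [0.5, 0.7, -1.9]
gripper_width: 0.0496
finger_force: 25.0
time_s: 3.33
tool_pos: [0.442, 0.115, 0.1993]
ee_rot: [0.734, 0.679, 0.0, -0.0]
force: [1.0, 0.8, -1.5]
gripper_width: 0.0498
finger_force: 25.0
time_s: 3.75
tool_pos: [0.4661, -0.0513, 0.1993]
ee_rot: [0.75, 0.661, 0.0, -0.0]
force: [0.2, 1.1, -2.1]
gripper_width: 0.0497
finger_force: 25.0
time_s: 4.17
tool_pos: [0.4911, -0.2175, 0.1993]
ee_rot: [0.765, 0.644, 0.0, 0.0]
force: [1.3, 1.1, -0.7]
gripper_width: 0.0494
finger_force: 25.0
time_s: 4.58
tool_pos: [0.516, -0.3838, 0.1987]
ee_rot: [0.78, 0.626, 0.0, -0.0]
force: [0.6, 0.8, -1.4]
gripper_width: 0.0497
finger_force: 25.0
time_s: 4.83
tool_pos: [0.5158, -0.3821, 0.1987]
ee_rot: [0.78, 0.625, 0.0, -0.001]
force: [0.2, 0.7, -1.7]
gripper_width: 0.0491
finger_force: 25.0
```

View pics/w2.png

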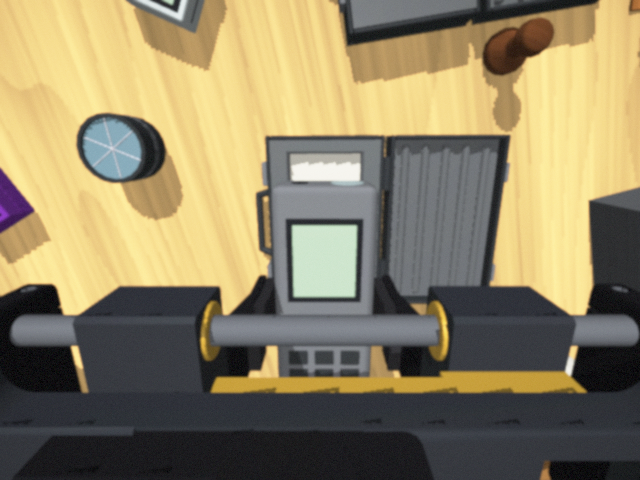

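Wrist view: the laser is over the long cut-out, whose rim runs from 288 to 363 with centre about 325. The laser is also centred at about 325 and parallel. Lowering it.

```bash

python3 -m handwheel '[[0.01,-0.005,-0.225,0,0,0],[0,0,-0.225,0,0,0],[0,0,-0.225,0,0,0],[0,0,-0.2,0,0,0],[0,0,-0.06,0,0,0]]'
python3 -m handwheel '[[0,0,-0.02,0,0,0],[0,0,0,0,0,0],[0,0,0,0,0,0]]'
python3 -m handwheel '[[0,0,0,0,0,0],[0,0,0,0,0,0],[0,0,0,0,0,0],[0,0,0,0,0,0]]' 0.6
```

```text
time_s: 5.3
tool_pos: [0.5164, -0.3796, 0.0545]
ee_rot: [0.779, 0.626, -0.0, -0.003]
force: [-0.0, 0.3, -1.5]
gripper_width: 0.0498
finger_force: 25.0
time_s: 5.55
tool_pos: [0.5185, -0.3836, 0.0578]
ee_rot: [0.78, 0.626, 0.001, 0.001]
force: [-0.4, -0.1, -0.9]
gripper_width: 0.0494
finger_force: 25.0
time_s: 5.88
tool_pos: [0.5178, -0.3836, 0.0566]
ee_rot: [0.78, 0.626, 0.0, 0.001]
force: [-0.3, -0.3, -0.3]
gripper_width: 0.0668
finger_force: 0.0
```

```bash

python3 -m handwheel '[[0,0,0.1,0,0,0],[0,0,0.2,0,0,0],[0,0,0.25,0,0,0],[0,0,0.25,0,0,0],[0,0,0.15,0,0,0]]' 1
python3 - <<'E'
from h import *
d=np.load("w2.npy",allow_pickle=True).item(); im=d["color"].astype(int)
m=comp((im[...,2]>im[...,0]+8)&(im[...,2]>60),(112,140)); print("prism",rect(d,m,.042),m.sum())
o=sensors.get_obs(); print(o["tool_pos"])
d=optics.get_image("wrist"); cv2.imwrite("pics/w3.png",d["color"][:,:,::-1])
d=optics.get_image("top"); im=d["color"].astype(int)
cv2.imwrite("pics/t3.png",cv2.resize(d["color"][100:310,400:600],None,fx=2.5,fy=2.5)[:,:,::-1])
E
```

```text
time_s: 6.3
tool_pos: [0.5177, -0.3846, 0.2037]
ee_rot: [0.781, 0.625, 0.001, 0.002]
force: [0.0, -0.5, 0.5]
gripper_width: 0.0858
finger_force: 0.0
prism [ 351.  -271.    54.4   52.    66.2] 3063
[ 0.51773977 -0.38459977  0.20374576]
```

View pics/w3.png

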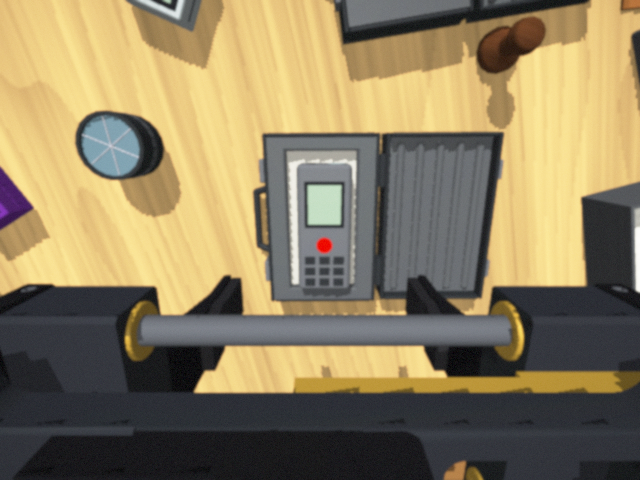

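Wrist view: the laser is in the long cut-out at (300–352, 163–292) and the rim spans roughly (286–357, 150–295). It sits nearer the lower end, so I check the numbers.

```bash
python3 - <<'E'
from h import *
im=cv2.imread("pics/w3.png")
d=optics.get_image("wrist")
c=d["color"][120:310,250:400]; cv2.imwrite("pics/w3c.png",cv2.resize(c,None,fx=3.1,fy=3.1,interpolation=cv2.INTER_CUBIC)[:,:,::-1])
print("red",ray(d,[(324,245)],.05), "laser mid(50mm plane)",ray(d,[(325,163),(325,292)],.05),"rim",ray(d,[(322,150),(322,295)],.034))
E
```

```text
red [[ 0.51728714 -0.40023035  0.05      ]] laser mid(50mm plane) [[ 0.53453184 -0.3269359   0.05      ]
 [ 0.50775779 -0.44747129  0.05      ]] rim [[ 0.53434603 -0.31589526  0.034     ]
 [ 0.50255695 -0.45734602  0.034     ]]
```

View pics/w3c.png

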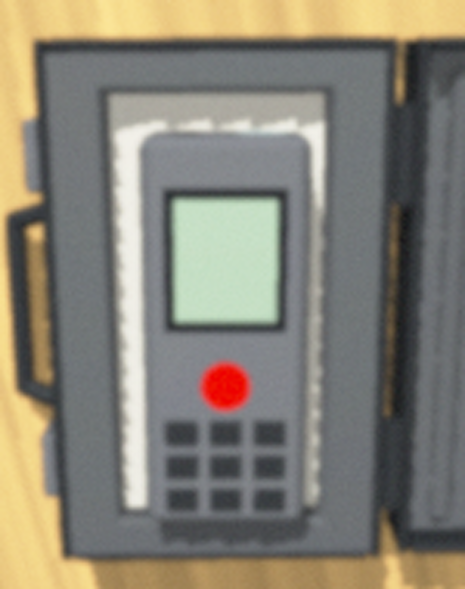

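The laser is seated and centred within about 3 mm. Next is the prism at (0.351, -0.271).

```bash

python3 -m handwheel '[[-0.186,0.126,0,0,0,0],[-0.186,0.126,0,0,0,0],[-0.186,0.126,0,0,0,0],[-0.186,0.126,0,0,0,0],[-0.186,0.126,0,0,0,0]]' 1
python3 -m handwheel '[[-0.186,0.126,0,0,0,0],[0,0,0,0,0,0],[0,0,0,0,0,0]]'
python3 - <<'E'
from h import *
d=optics.get_image("wrist"); cv2.imwrite("pics/w4.png",d["color"][:,:,::-1]); im=d["color"].astype(int); print(sensors.get_obs()["tool_pos"])
B=(im[...,2]>im[...,0]+8)&(im[...,2]>60)&(im[...,1]>im[...,0])
n,l,s,c=cv2.connectedComponentsWithStats(B.astype(np.uint8))
for k in range(1,n):
    if s[k,4]>500: print(s[k],rect(d,(l==k).astype(np.uint8),.042))
E
```

```text
time_s: 6.87
tool_pos: [0.3772, -0.2885, 0.1969]
ee_rot: [0.78, 0.626, -0.001, -0.001]
force: [-0.6, 0.5, 2.5]
gripper_width: 0.0871
finger_force: 0.0
time_s: 7.12
tool_pos: [0.353, -0.271, 0.1989]
ee_rot: [0.78, 0.626, 0.003, -0.001]
force: [0.7, 0.3, 0.1]
gripper_width: 0.087
finger_force: 0.0
[ 0.35373251 -0.27165296  0.19871937]
[ 291  202   58   56 2558] [ 350.1 -270.3   53.6   53.   -12.5]
[ 137  316  375   29 6651] [ 332.6 -373.1  383.1   32.   -12.2]
```

```bash

python3 -m handwheel '[[-0.02,0.005,-0.221,0,0,0],[0,0,-0.221,0,0,0],[0,0,-0.221,0,0,0],[0,0,-0.221,0,0,0],[0,0,-0.221,0,0,0]]'
python3 -m handwheel '[[0,0,0,0,0,0],[0,0,0,0,0,0],[0,0,0,0,0,0],[0,0,0,0,0,0]]' -1 35
python3 -m handwheel '[[0,0,0,0,0,0],[0,0,0,0,0,0]]'
python3 -m handwheel '[[0,0,0.2,0,0,0],[0,0,0.25,0,0,0],[0,0,0.25,0,0,0],[0,0,0.25,0,0,0],[0,0,0.15,0,0,0]]'
```

```text
time_s: 7.58
tool_pos: [0.3504, -0.2729, 0.0305]
ee_rot: [0.78, 0.625, -0.002, 0.0]
force: [1.6, 0.4, 0.5]
gripper_width: 0.087
finger_force: 0.0
time_s: 7.92
tool_pos: [0.352, -0.2724, 0.0347]
ee_rot: [0.78, 0.625, 0.001, 0.001]
force: [0.5, 0.5, 0.4]
gripper_width: 0.0676
finger_force: 0.0
time_s: 8.08
tool_pos: [0.3512, -0.2717, 0.0343]
ee_rot: [0.78, 0.625, 0.001, 0.0]
force: [-4.1, 0.8, 11.7]
gripper_width: 0.0597
finger_force: 35.0
time_s: 8.5
tool_pos: [0.3511, -0.2725, 0.2019]
ee_rot: [0.781, 0.625, 0.003, 0.001]
force: [1.2, -0.5, -4.2]
gripper_width: 0.0597
finger_force: 35.0
```

```bash

python3 -m handwheel '[[0.1235,0.1823,0,0,0,0],[0.1235,0.1823,0,0,0,0],[0.1235,0.1823,0,0,0,0],[0.1235,0.1823,0,0,0,0],[0.1235,0.1823,0,0,0,0]]'
python3 -m handwheel '[[0.1235,0.1823,0,0,0,0],[0.1235,0.1823,0,0,0,0],[0.1235,0.1823,0,0,0,0],[0.1235,0.1823,0,0,0,0],[0.1235,0.1823,0,0,0,0]]'
python3 -m handwheel '[[0.1235,0.1823,0,0,0,0],[0.1235,0.1823,0,0,0,0],[0.1235,0.1823,0,0,0,0],[0.1235,0.1823,0,0,0,0],[0.1235,0.1823,0,0,0,0]]'
python3 -m handwheel '[[0,0,0,0,0,0],[0,0,0,0,0,0],[0,0,0,0,0,0]]'
python3 - <<'E'
from h import *
for i in range(4): print(sensors.get_obs()["tool_pos"])
d=optics.get_image("wrist"); cv2.imwrite("pics/w5.png",d["color"][:,:,::-1])
E
```

```text
time_s: 8.92
tool_pos: [0.4438, -0.1333, 0.1987]
ee_rot: [0.78, 0.625, 0.002, -0.0]
force: [0.8, 0.6, -3.9]
gripper_width: 0.0592
finger_force: 35.0
time_s: 9.33
tool_pos: [0.5365, 0.0037, 0.1988]
ee_rot: [0.78, 0.625, 0.001, -0.0]
force: [0.7, -0.9, -2.9]
gripper_width: 0.0594
finger_force: 35.0
time_s: 9.75
tool_pos: [0.629, 0.1406, 0.199]
ee_rot: [0.78, 0.626, 0.001, -0.0]
force: [0.5, 0.2, -2.5]
gripper_width: 0.0595
finger_force: 35.0
time_s: 10.0
tool_pos: [0.6283, 0.1383, 0.1985]
ee_rot: [0.78, 0.625, 0.0, -0.0]
force: [0.3, -0.4, -3.7]
gripper_width: 0.0597
finger_force: 35.0
[0.62825483 0.13832682 0.19852738]
[0.62825483 0.13832682 0.19852738]
[0.62825483 0.13832682 0.19852738]
[0.62825483 0.13832682 0.19852738]
```

View pics/w5.png

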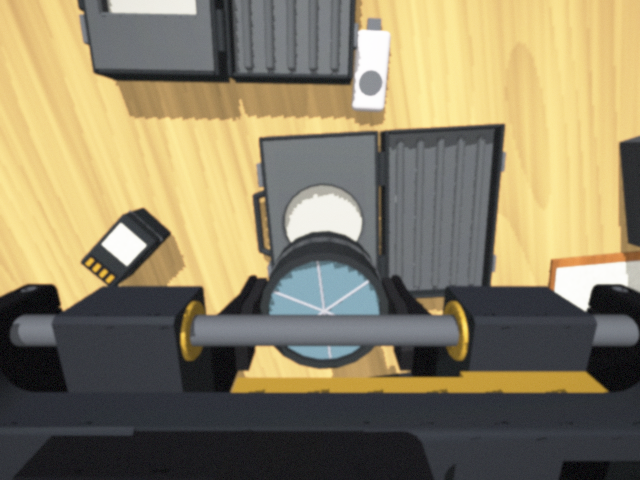

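Wrist view: the circle's rim spans 285–362 (centre about 324) and the held prism is centred at about 325, so it is aligned. Lowering and releasing.

```bash

python3 -m handwheel '[[0,0,-0.215,0,0,0],[0,0,-0.215,0,0,0],[0,0,-0.215,0,0,0],[0,0,-0.215,0,0,0],[0,0,-0.08,0,0,0]]'
python3 -m handwheel '[[0,0,-0.01,0,0,0],[0,0,0,0,0,0],[0,0,0,0,0,0]]'
python3 -m handwheel '[[0,0,0,0,0,0],[0,0,0,0,0,0],[0,0,0,0,0,0],[0,0,0,0,0,0]]' 0.75
python3 -m handwheel '[[0,0,0.1,0,0,0],[0,0,0.2,0,0,0],[0,0,0.25,0,0,0],[0,0,0.25,0,0,0],[0,0,0.15,0,0,0]]' 1
python3 - <<'E'
from h import *
d=optics.get_image("wrist"); im=d["color"]; cv2.imwrite("pics/w6.png",im[:,:,::-1]); print(sensors.get_obs()["tool_pos"])
i=im.astype(int); m=comp((i[...,2]>i[...,0]+8)&(i[...,2]>60),(325,215),15); print("prism",rect(d,m,.064))
E
```

```text
time_s: 10.47
tool_pos: [0.6259, 0.1376, 0.0542]
ee_rot: [0.781, 0.625, -0.002, -0.002]
force: [-27.8, 0.5, 52.9]
gripper_width: 0.0593
finger_force: 35.0
time_s: 10.72
tool_pos: [0.629, 0.1382, 0.0567]
ee_rot: [0.781, 0.625, 0.001, -0.0]
force: [0.7, 0.1, -3.8]
gripper_width: 0.0597
finger_force: 35.0
time_s: 11.05
tool_pos: [0.6289, 0.1388, 0.056]
ee_rot: [0.78, 0.625, 0.001, -0.0]
force: [-0.1, -0.2, -0.3]
gripper_width: 0.0741
finger_force: 0.0
time_s: 11.47
tool_pos: [0.6296, 0.1385, 0.2023]
ee_rot: [0.78, 0.625, 0.002, 0.0]
force: [1.3, -1.3, 0.7]
gripper_width: 0.0867
finger_force: 0.0
[0.63110644 0.13875754 0.20585237]
prism [629.9 139.2  54.7  54.  -57.6]
```

View pics/w6.png

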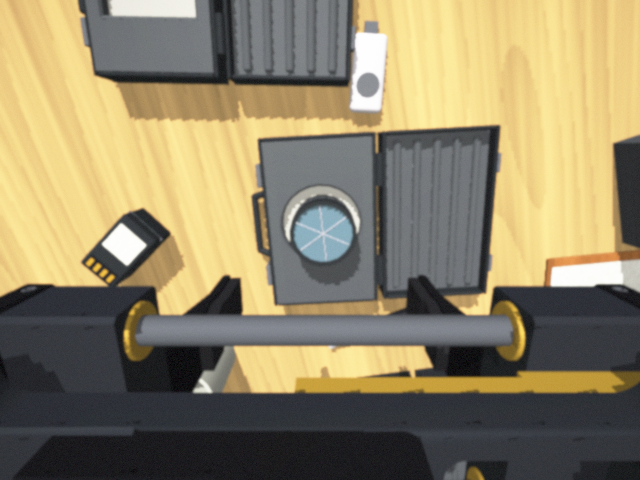

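Wrist view: the prism is seated in the circle at (323,233), level. It measures (0.630, 0.139), on target. Now the battery.

```bash

python3 -m handwheel '[[-0.196,0.016,0,0,0,-0.037],[-0.196,0.016,0,0,0,-0.037],[-0.196,0.016,0,0,0,-0.037],[-0.196,0.016,0,0,0,-0.037],[-0.196,0.016,0,0,0,-0.037]]' 1
python3 -m handwheel '[[-0.196,0.016,0,0,0,-0.037],[-0.196,0.016,0,0,0,-0.037],[0,0,0,0,0,0],[0,0,0,0,0,0]]'
python3 - <<'E'
from h import *
d=optics.get_image("wrist"); im=d["color"]; cv2.imwrite("pics/w7.png",im[:,:,::-1]); print(sensors.get_obs()["tool_pos"])
hsv=cv2.cvtColor(im,cv2.COLOR_RGB2HSV)
m=(hsv[...,1]<75)|(hsv[...,2]<50)
n,l,s,c=cv2.connectedComponentsWithStats(m.astype(np.uint8))
for k in range(1,n):
    if s[k,4]>800: print(s[k],rect(d,(l==k).astype(np.uint8),.038))
E
```

```text
time_s: 11.93
tool_pos: [0.4808, 0.1506, 0.1973]
ee_rot: [0.927, 0.374, 0.0, -0.0]
force: [-0.7, -0.4, 1.1]
gripper_width: 0.0869
finger_force: 0.0
time_s: 12.27
tool_pos: [0.428, 0.1558, 0.1983]
ee_rot: [0.96, 0.278, 0.001, -0.002]
force: [0.7, -0.5, 0.2]
gripper_width: 0.0873
finger_force: 0.0
[0.42887346 0.15545857 0.19832564]
[   92     0   193   100 11023] [496.8 328.9 153.7  73.  -57.7]
[  351     0   289   157 26062] [607.6 109.5 227.7 120.  -57.7]
[ 551   34   89  128 2558] [646.6  23.  107.5  17.2   9.5]
[ 583  146   57  125 3375] [580.9 -64.9 120.4  50.1  46.7]
[ 303  186   42   76 2623] [430.8 159.4  72.7  37.6  31.4]
[  0 219  33  37 892] [260.2 406.1  35.5  30.3 -44. ]
[     0    237    640    243 105484] [290.   77.7 765.9 300.3 -57.4]
```

View pics/w7.png

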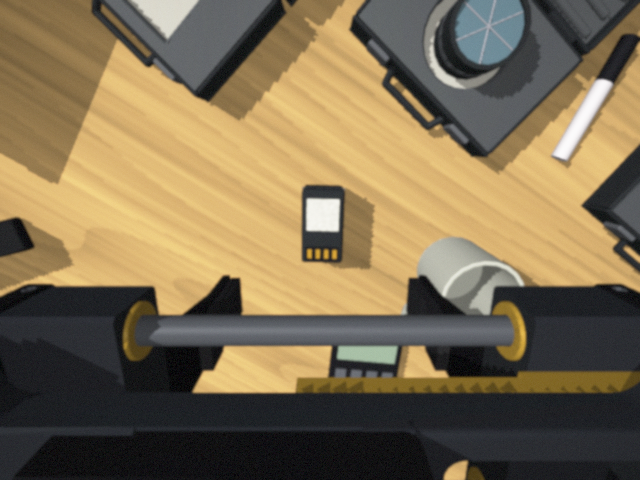

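Wrist view: the battery is at (323,223), parallel to the fingers. The mug at (470,275) is clear of the right finger.

```bash

python3 -m handwheel '[[0.008,0.02,-0.25,0,0,-0.005],[0,0,-0.25,0,0,0],[0,0,-0.25,0,0,0],[0,0,-0.2,0,0,0],[0,0,-0.15,0,0,0]]'
python3 -m handwheel '[[0,0,0,0,0,0],[0,0,0,0,0,0],[0,0,0,0,0,0],[0,0,0,0,0,0],[0,0,0,0,0,0]]' -1 30
python3 -m handwheel '[[0,0,0,0,0,0],[0,0,0,0,0,0],[0,0,0,0,0,0],[0,0,0,0,0,0]]'
python3 -m handwheel '[[0,0,0.2,0,0,0],[0,0,0.25,0,0,0],[0,0,0.25,0,0,0],[0,0,0.25,0,0,0],[0,0,0.15,0,0,0]]'
```

```text
time_s: 12.73
tool_pos: [0.4302, 0.1567, 0.0303]
ee_rot: [0.963, 0.27, -0.001, 0.001]
force: [-0.0, 0.5, -0.4]
gripper_width: 0.0873
finger_force: 0.0
time_s: 13.15
tool_pos: [0.431, 0.1587, 0.0343]
ee_rot: [0.963, 0.27, 0.001, -0.001]
force: [0.1, -0.8, -0.4]
gripper_width: 0.0613
finger_force: 0.0
time_s: 13.48
tool_pos: [0.4299, 0.1585, 0.0333]
ee_rot: [0.963, 0.27, 0.0, -0.001]
force: [-1.4, 0.9, 4.9]
gripper_width: 0.04
finger_force: 30.0
time_s: 13.9
tool_pos: [0.4307, 0.158, 0.2014]
ee_rot: [0.963, 0.269, 0.002, -0.001]
force: [0.3, 0.9, -3.1]
gripper_width: 0.0398
finger_force: 30.0
```

```bash

python3 -m handwheel '[[0.122,-0.186,0,0,0,0.0277],[0.122,-0.186,0,0,0,0.0277],[0.122,-0.186,0,0,0,0.0277],[0.122,-0.186,0,0,0,0.0277],[0.122,-0.186,0,0,0,0.0277]]'
python3 -m handwheel '[[0.122,-0.186,0,0,0,0.0277],[0.122,-0.186,0,0,0,0.0277],[0.122,-0.186,0,0,0,0.0277],[0.122,-0.186,0,0,0,0.0277],[0.122,-0.186,0,0,0,0.0277]]'
python3 -m handwheel '[[0.122,-0.186,0,0,0,0.0277],[0,0,0,0,0,0],[0,0,0,0,0,0],[0,0,0,0,0,0]]'
python3 - <<'E'
from h import *
d=optics.get_image("wrist"); cv2.imwrite("pics/w8.png",d["color"][:,:,::-1])
print(sensors.get_obs()["tool_pos"])
E
```

```text
time_s: 14.32
tool_pos: [0.5193, 0.0213, 0.1979]
ee_rot: [0.884, 0.468, 0.0, -0.001]
force: [1.1, 0.9, -2.8]
gripper_width: 0.0399
finger_force: 30.0
time_s: 14.73
tool_pos: [0.6107, -0.1179, 0.1969]
ee_rot: [0.762, 0.648, -0.001, -0.001]
force: [-0.1, 0.8, -0.7]
gripper_width: 0.0393
finger_force: 30.0
time_s: 15.07
tool_pos: [0.6283, -0.1445, 0.1972]
ee_rot: [0.735, 0.678, -0.001, -0.001]
force: [0.4, 0.8, -1.8]
gripper_width: 0.0396
finger_force: 30.0
[ 0.62838873 -0.14357617  0.19747956]
```

View pics/w8.png

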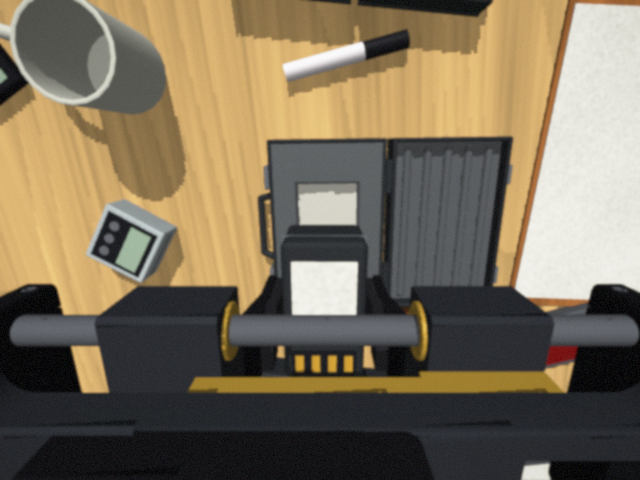

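Wrist view: the short cut-out spans columns 296–358 (centre 327) and the battery sits at 324. It needs +3 mm in x and -5 mm in y.

```bash

python3 -m handwheel '[[0.02,-0.033,-0.25,0,0,0],[0,0,-0.25,0,0,0],[0,0,-0.2,0,0,0],[0,0,-0.15,0,0,0],[0,0,-0.05,0,0,0]]'
python3 -m handwheel '[[0,0,-0.025,0,0,0],[0,0,-0.015,0,0,0],[0,0,0,0,0,0],[0,0,0,0,0,0]]'
python3 -m handwheel '[[0,0,0,0,0,0],[0,0,0,0,0,0],[0,0,0,0,0,0],[0,0,0,0,0,0]]' 0.4
python3 -m handwheel '[[0,0,0.1,0,0,0],[0,0,0.2,0,0,0],[0,0,0.25,0,0,0],[0,0,0.25,0,0,0],[0,0,0.15,0,0,0]]' 1
python3 - <<'E'
from h import *
d=optics.get_image("wrist"); im=d["color"]; cv2.imwrite("pics/w9.png",im[:,:,::-1]); print(sensors.get_obs()["tool_pos"])
hsv=cv2.cvtColor(im,cv2.COLOR_RGB2HSV)
m=((hsv[...,1]<75)|(hsv[...,2]<50)).astype(np.uint8)
n,l,s,c=cv2.connectedComponentsWithStats(m)
for k in range(1,n):
    if s[k,4]>800: print(s[k],rect(d,(l==k).astype(np.uint8),.032))
E
```

```text
time_s: 15.53
tool_pos: [0.6296, -0.1467, 0.0592]
ee_rot: [0.734, 0.679, -0.002, -0.003]
force: [-0.5, 1.1, -2.9]
gripper_width: 0.0398
finger_force: 30.0
time_s: 15.87
tool_pos: [0.6325, -0.1496, 0.0586]
ee_rot: [0.735, 0.678, 0.001, 0.0]
force: [-0.4, 0.4, -2.6]
gripper_width: 0.0399
finger_force: 30.0
time_s: 16.2
tool_pos: [0.6319, -0.1497, 0.0575]
ee_rot: [0.735, 0.678, 0.0, -0.0]
force: [-1.0, -0.1, -0.4]
gripper_width: 0.0575
finger_force: 0.0
time_s: 16.62
tool_pos: [0.6324, -0.1506, 0.2049]
ee_rot: [0.735, 0.678, 0.001, 0.001]
force: [0.9, -0.8, -0.2]
gripper_width: 0.0835
finger_force: 0.0
[ 0.63380983 -0.15112425  0.20835877]
[    0     0   162   108 13567] [435.2  17.4 142.3  80.9  -9.4]
[     0      0    640    480 170180] [ 626.  -217.2  798.7  517.9   -4.9]
[ 277   26  124   50 2331] [658.5   1.4 107.3  15.4   9.6]
[  83  193   90   82 4717] [ 439.5 -143.6   73.    67.9   54.9]
[ 301  354   91   23 1572] [ 645.8 -312.3  101.2   28.5   -4.8]
```

View pics/w9.png

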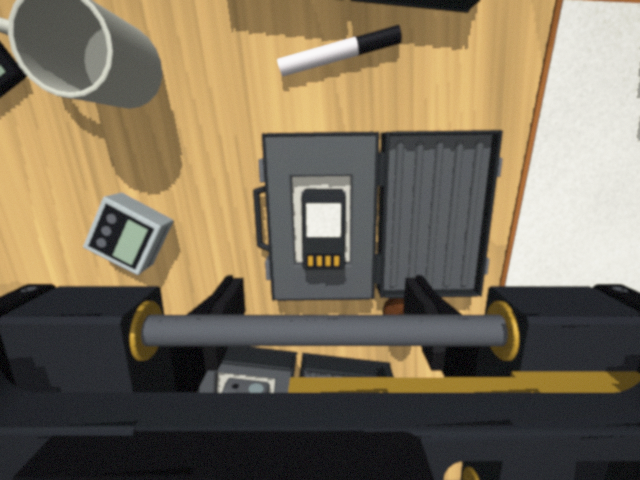

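Wrist view: the battery is seated in the short cut-out at (323,228), level. Now the silver gauge at (128,233).

```bash

python3 -m handwheel '[[-0.192,0.004,-0.01,0,0,-0.0241],[-0.192,0.004,-0.01,0,0,-0.0241],[-0.192,0.004,-0.01,0,0,-0.0241],[-0.192,0.004,-0.01,0,0,-0.0241],[-0.192,0.004,0,0,0,-0.0241]]' 1
python3 -m handwheel '[[-0.192,0.004,0,0,0,-0.0241],[-0.192,0.004,0,0,0,-0.0241],[0,0,0,0,0,0],[0,0,0,0,0,0]]'
python3 - <<'E'
from h import *
d=optics.get_image("wrist"); im=d["color"]; cv2.imwrite("pics/w10.png",im[:,:,::-1]); print(sensors.get_obs()["tool_pos"])
hsv=cv2.cvtColor(im,cv2.COLOR_RGB2HSV)
m=((hsv[...,1]<75)|(hsv[...,2]<50)).astype(np.uint8)
n,l,s,c=cv2.connectedComponentsWithStats(m)
for k in range(1,n):
    if s[k,4]>800: print(s[k],rect(d,(l==k).astype(np.uint8),.032))
E
```

```text
time_s: 17.08
tool_pos: [0.4861, -0.1468, 0.1931]
ee_rot: [0.85, 0.526, -0.0, -0.001]
force: [-0.2, -0.2, 2.4]
gripper_width: 0.0871
finger_force: 0.0
time_s: 17.42
tool_pos: [0.4325, -0.145, 0.1946]
ee_rot: [0.885, 0.466, 0.003, -0.003]
force: [0.1, 0.3, -0.5]
gripper_width: 0.0869
finger_force: 0.0
[ 0.43317685 -0.14499212  0.19437973]
[  149     0   140   115 11363] [449.9  28.  114.8  86.2 -50.4]
[  410     0   230   216 36295] [ 643.8 -155.   184.7  176.1  -17.1]
[   46    91   127   170 12645] [293.4   5.2 139.3  76.   26.8]
[ 293  194   65   67 4155] [ 433.9 -144.5   64.4   60.8   55.1]
[     0    230    640    250 104789] [ 339.3 -268.9  767.3  307.   -34.3]
```

View pics/w10.png

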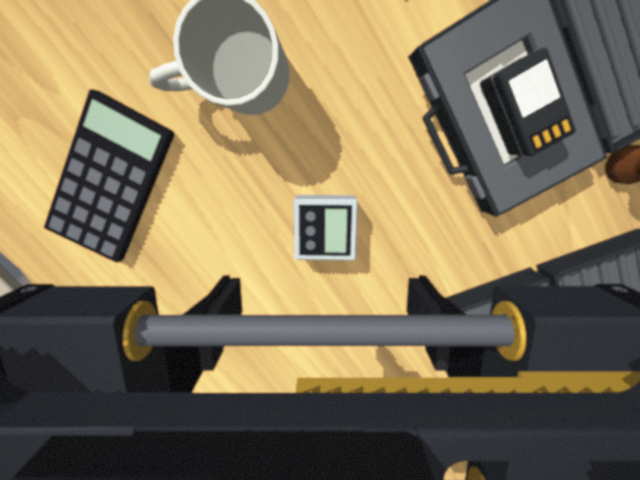

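Wrist view: the silver gauge at (325,227) is square to the fingers and centred. The mug and calculator are clear.

```bash

python3 -m handwheel '[[0,0,-0.25,0,0,0],[0,0,-0.25,0,0,0],[0,0,-0.25,0,0,0],[0,0,-0.2,0,0,0],[0,0,-0.13,0,0,0]]'
python3 -m handwheel '[[0,0,0,0,0,0],[0,0,0,0,0,0],[0,0,0,0,0,0],[0,0,0,0,0,0],[0,0,0,0,0,0]]' -1 30
python3 -m handwheel '[[0,0,0,0,0,0],[0,0,0,0,0,0]]'
python3 -m handwheel '[[0,0,0.2,0,0,0],[0,0,0.25,0,0,0],[0,0,0.25,0,0,0],[0,0,0.25,0,0,0],[0,0,0.15,0,0,0]]'
```

```text
time_s: 17.88
tool_pos: [0.4315, -0.1463, 0.0278]
ee_rot: [0.885, 0.466, -0.004, -0.0]
force: [-0.6, -0.2, 1.1]
gripper_width: 0.0871
finger_force: 0.0
time_s: 18.3
tool_pos: [0.434, -0.1453, 0.0328]
ee_rot: [0.885, 0.466, 0.001, -0.0]
force: [-2.0, 0.6, 1.5]
gripper_width: 0.0615
finger_force: 1.9
time_s: 18.47
tool_pos: [0.4338, -0.1452, 0.0327]
ee_rot: [0.885, 0.466, 0.001, -0.001]
force: [-1.4, 1.2, 6.8]
gripper_width: 0.0596
finger_force: 30.0
time_s: 18.88
tool_pos: [0.4335, -0.146, 0.1967]
ee_rot: [0.885, 0.465, 0.002, -0.001]
force: [1.4, 0.7, -2.3]
gripper_width: 0.0596
finger_force: 30.0
```

```bash

python3 -m handwheel '[[0.044,0.219,0,0,0,0.0074],[0.044,0.219,0,0,0,0.0074],[0.044,0.219,0,0,0,0.0074],[0.044,0.219,0,0,0,0.0074],[0.044,0.219,0,0,0,0.0074]]'
python3 -m handwheel '[[0.044,0.219,0,0,0,0.0074],[0.044,0.219,0,0,0,0.0074],[0.044,0.219,0,0,0,0.0074],[0.044,0.219,0,0,0,0.0074],[0.044,0.219,0,0,0,0.0074]]'
python3 -m handwheel '[[0.044,0.219,0,0,0,0.0074],[0.044,0.219,0,0,0,0.0074],[0.044,0.219,0,0,0,0.0074],[0.044,0.219,0,0,0,0.0074],[0.044,0.219,0,0,0,0.0074]]'
python3 -m handwheel '[[0.044,0.219,0,0,0,0.0074],[0,0,0,0,0,0],[0,0,0,0,0,0],[0,0,0,0,0,0]]'
python3 - <<'E'
from h import *
d=optics.get_image("wrist"); cv2.imwrite("pics/w11.png",d["color"][:,:,::-1])
print(sensors.get_obs()["tool_pos"])
E
```

```text
time_s: 19.3
tool_pos: [0.4658, 0.021, 0.1942]
ee_rot: [0.856, 0.517, 0.0, -0.002]
force: [0.6, -1.0, -2.4]
gripper_width: 0.06
finger_force: 30.0
time_s: 19.72
tool_pos: [0.4987, 0.1854, 0.1941]
ee_rot: [0.824, 0.566, -0.0, -0.001]
force: [0.6, -0.5, -2.3]
gripper_width: 0.0593
finger_force: 30.0
time_s: 20.13
tool_pos: [0.5316, 0.3497, 0.1941]
ee_rot: [0.79, 0.613, -0.0, -0.001]
force: [-0.2, 0.4, -0.7]
gripper_width: 0.0595
finger_force: 30.0
time_s: 20.47
tool_pos: [0.5384, 0.3801, 0.194]
ee_rot: [0.784, 0.621, -0.001, -0.001]
force: [-0.1, -1.3, -2.2]
gripper_width: 0.06
finger_force: 30.0
[0.53863234 0.37950193 0.19421883]
```

View pics/w11.png

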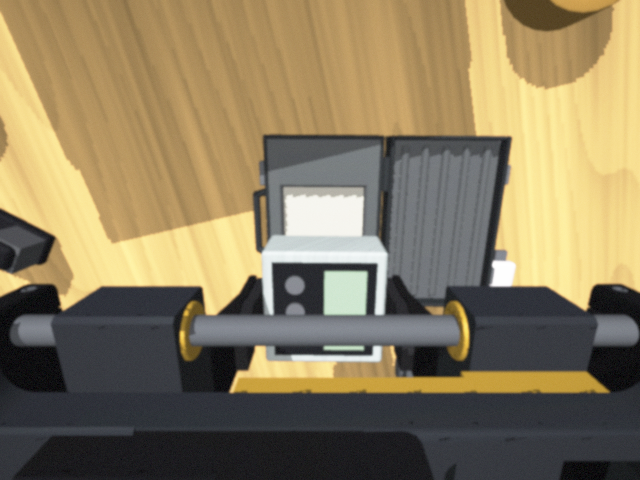

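Wrist view: the square cut-out spans 282–366 (centre 324) and the gauge is centred at 324 and parallel. Lowering and releasing.

```bash

python3 -m handwheel '[[0,0,-0.25,0,0,0],[0,0,-0.25,0,0,0],[0,0,-0.2,0,0,0],[0,0,-0.13,0,0,0],[0,0,-0.05,0,0,0]]'
python3 -m handwheel '[[0,0,-0.025,0,0,0],[0,0,-0.015,0,0,0],[0,0,0,0,0,0],[0,0,0,0,0,0]]'
python3 -m handwheel '[[0,0,0,0,0,0],[0,0,0,0,0,0],[0,0,0,0,0,0],[0,0,0,0,0,0]]' 0.75
python3 -m handwheel '[[0,0,0.1,0,0,0],[0,0,0.2,0,0,0],[0,0,0.25,0,0,0],[0,0,0.25,0,0,0],[0,0,0.15,0,0,0]]' 1
python3 -m handwheel '[[0,0.1,0.1,0,0,0],[0,0.1,0.1,0,0,0],[0,0,0,0,0,0],[0,0,0,0,0,0],[0,0,0,0,0,0]]'
python3 - <<'E'
from h import *
w=optics.get_image("wrist")["color"][:,:,::-1]; t=optics.get_image("top")["color"][:,:,::-1]
a=cv2.resize(t[75:285,95:565],(800,357),interpolation=cv2.INTER_CUBIC); b=cv2.resize(w[100:330,200:540],(355,240))
o=np.zeros((600,800,3),np.uint8); o[:357]=a; o[360:600,:355]=b; cv2.imwrite("pics/fin.png",o)
E
```

```text
time_s: 20.93
tool_pos: [0.537, 0.3786, 0.059]
ee_rot: [0.784, 0.621, -0.003, -0.001]
force: [-0.7, -0.4, -2.4]
gripper_width: 0.0599
finger_force: 30.0
time_s: 21.27
tool_pos: [0.5392, 0.3809, 0.0575]
ee_rot: [0.784, 0.621, 0.001, -0.001]
force: [-0.5, -0.3, -2.4]
gripper_width: 0.0595
finger_force: 30.0
time_s: 21.6
tool_pos: [0.5387, 0.3808, 0.0564]
ee_rot: [0.784, 0.621, -0.0, -0.001]
force: [1.1, -0.4, 0.5]
gripper_width: 0.074
finger_force: 0.0
time_s: 22.02
tool_pos: [0.5397, 0.3806, 0.2039]
ee_rot: [0.784, 0.621, 0.002, -0.001]
force: [0.5, 0.4, -0.2]
gripper_width: 0.0862
finger_force: 0.0
time_s: 22.43
tool_pos: [0.5385, 0.4096, 0.2281]
ee_rot: [0.784, 0.621, -0.001, -0.001]
force: [0.6, -0.3, -1.1]
gripper_width: 0.0871
finger_force: 0.0
```

View pics/fin.png

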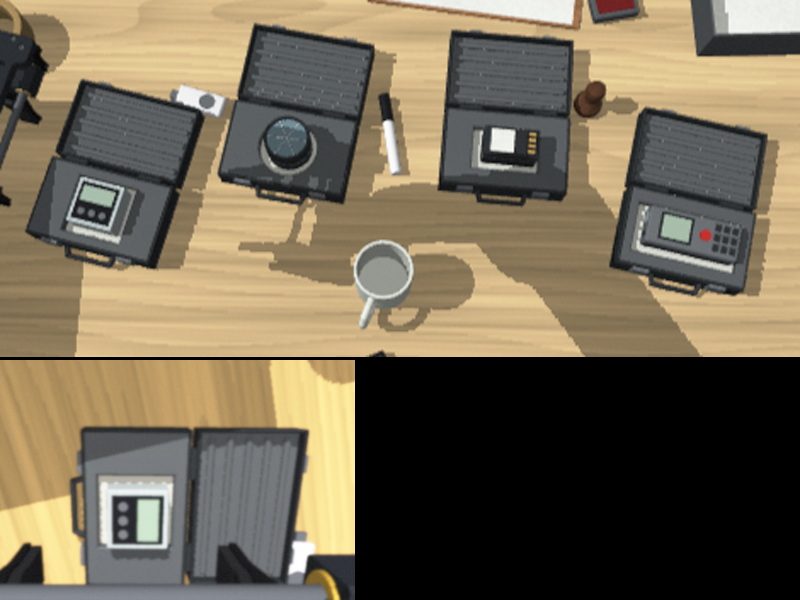

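The final view shows all four instruments seated in their cut-outs, the mug standing where it was, and the gripper clear.

```bash
python3 -c "
from cell import arm
print(arm.close_job())"
```

```text
the job is handed in; nothing more can be done
None
```

I put all four instruments in their matching case cut-outs, face up, and left the mug where it stood. I handed the job in at about 22.5 s of the 99 s allowed; `close_job` gave no verdict, so I can't confirm the judged result.

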